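# Push the loaded drip tray home in the coffee machine

### The job

The coffee machine's drip tray stands on the worktop in front of the machine with an espresso cup on it. Without gripping or lifting anything, gently push the tray with your fingers in between the machine's two side feet until it is fully home against the machine, so that the cup ends up upright on it under the spout. Push only on the tray: do not touch the cup, and leave the machine and everything else alone.

Things in the scene. Friction and masses are not known exactly. Their poses are not given: they have to be found in the camera images.
- drip_tray: Loose drip tray, about 0.45 kg: square black trough, steel bar grid on top, steel strip on its front; 140 x 140 mm, 30 mm tall, upright corners rounded to 14 mm. Smooth plastic. Origin: middle of its underside; x to its rear edge (which goes into the machine), y left, z up; front face at x = -70 mm, sides at y = +-70 mm. Starts clear of the feet, up to 80 mm off to a side, turned up to 0.3 rad.
- bay_home (a point): Point on the worktop where the tray's origin lies when the tray is fully home. Fixed to the coffee machine (black, steel front, cannot move), with its axes: x into the machine (away from the robot), y left, z up. The column's front face, which stops the tray, is at x = 70 mm. The tray starts 113 to 140 mm short of this point along x and when home stands 60 mm out of the feet.
- bay_mouth (a point): Point on the worktop midway between the front ends of the machine's two side feet, 10 mm in front of bay_home, same axes. The feet run back from here to the column, 80 mm, and leave a gap of 145 mm (y = -72.5 to 72.5 mm) for the 140 mm tray; each is 20 mm wide, 36 mm tall, with a round nose.
- espresso_cup: White espresso cup with one small handle, loose on the tray's grid: 62 mm across the rim, 56 mm tall (rim 86 mm above the worktop), 0.14 kg. Origin: middle of its underside, z up. It stands some 18 mm behind the tray's centre, handle pointing anywhere.
- spout (a point): Point midway between the tips of the machine's twin spout, 108 mm above the worktop, 24 mm behind bay_home. The spout hangs under the machine's head, which is 185 mm wide, spans 140 to 300 mm above the worktop and overhangs the bay to 18 mm in front of bay_home; a rail and a mug are on top of it.
- polka_mug: White mug with grey dots (78 mm wide, 93 mm tall) on top of the coffee machine; to be left alone. Origin: middle of its underside.
- honey_jar: Glass honey jar with green lid (64 mm wide, 84 mm tall), right of the machine, in front of the canister; to be left alone. Origin: middle of its underside.
- dark_mug: Dark grey mug (88 mm wide, 106 mm tall) at the right; to be left alone. Origin: middle of its underside.
- teaspoon: Teaspoon (138 mm) lying at the right; to be left alone.
- lemon: Lemon on the round board at the left; to be left alone.
- garlic: Garlic bulb on the round board at the left; to be left alone.
- peeler: Yellow peeler (170 mm) lying at the left; to be left alone.
Not all that is in view belongs to the job. There is more than one size of the drip_tray; the one meant has the size given above.

How it is judged:
By the outcome, as a careful person would: the job done as asked, in the order asked, and still so for the second after the job is handed in, with the robot touching nothing.
It also fails if it takes over 72 s, if anything falls off the work surface, if the arm or the gripper's body presses on something with over 40 N, if the wrist force passes 120 N, or if a joint passes its speed limit or range.

### The arm

A 6-joint arm with a two-finger parallel gripper is mounted at the origin on a cart in front of the work surface, level with it; the furniture and walls round the work are solid. World frame = base frame: x ahead of the robot, y to its left, z up, the work surface at z = 0. Lengths are in m, angles in degrees, forces in N, time in s.
With the tool pointing down it reaches from about 0.4 to 0.825 m from the base axis. Payload 7 kg.
Tool frame: the origin (TCP) lies on the centre line of the jaws, within the pads' length; the fingertips stand 11 mm ahead of it and the grasp point (between the pads) lies 8 mm behind it; z points along the fingers, y is the direction in which the jaws open and shut (so a half turn about z gives the same grasp; the last joint's range is limited). The gripper opens to 88 mm and grips with 3 to 60 N. Pads are 19 mm wide; open, the fingers measure 130 mm over their backs; the gripper's body (78 mm by 193 mm) begins 47 mm behind the grasp point.
Start: joints at [-53.967, 20.546, 0.682, 0, -70.136, -16.507], TCP at [0.226, -0.636, 0.238] pointing down, gripper open.
Joint ranges: [-176.03, 176.03], [-82.01, 121.73], [-58.28, 71.71], [-173.87, 95.51], [-174.79, -0.11], [-173.66, 173.66]. Speed limits (degrees/s): [136.94, 136.94, 172.46, 180, 180, 180].

### API

Orientations are given as [roll, pitch, yaw] about the fixed x, y, z axes, in that order (R = Rz(yaw) Ry(pitch) Rx(roll)).
In Python, from plant import ctrl, cams, order gives the robot as it stands.
- The arm moves only by the tool jog_arm, never from a script. Its argument "motion" is a list of rows, each an object with "offset": the shift along the tool's x, y, z in mm, a list of three; "roll": the turn about the tool's z in rad; "hand": the finger opening in mm, from 0 to 87.6. A call has 1 to 20 rows; each row is the pose to reach, as a shift and turn from the pose commanded when the call began, along the tool's axes at that moment; what a row does not reach only later rows make up. A row lasts 1/12 s, in which the tool goes at most 41.7 mm and 7.16 degrees, less where a joint would pass 70% of its speed; a pose out of reach is approached as far as the arm can. A call with a gripper value outside its range is refused whole. The fingers move at their own pace and stop on an object; the grip force is fixed at half the most. Time passes only in rows, so rows that repeat a pose let the fingers close. It gives the time, the measured TCP pose, the force and the opening at its end, in the units of the state.
- ctrl.get_obs(): the state, without advancing time (a new reading comes with each control period).
- cams.snapshot(name): name is "scene" or "top" or "wrist"; returns a dict with "img" (384x512x3 uint8, red, green, blue), "K" (3x3 intrinsics, pixels), "cam_to_world" (4x4, takes a point from camera to world coordinates); the wrist camera has in their place "T_tool_cam" (4x4, takes a point from camera to tool coordinates, whose origin is the TCP and whose axes are the flange's). Camera axes: x right, y down, z forward; pixel columns grow to the right and rows downward; lengths in m; the calibration is good to about 2 mm. A picture is of the moment at which its call begins: read the wrist's pose just before it. There is no depth.
- order.close_job(): hands the job in, once; it reports no verdict.
The state is a dict: "clock": time; "joint_pos": joint angles; "qvel": joint speeds; "tau": joint torques, N m; "tool_pos": TCP position; "orientation": TCP orientation; "force": force on the tool from outside, world axes, zero at the start; "moment": the same for the moment, N m; "opening": finger opening in m.
Only numpy, scipy, OpenCV 4.12 (cv2) and the standard library are available. Lean on these libraries where they do the work, as an engineer would, in place of code of your own. Each camera call takes 0.05 s, during which the arm holds its last target. There are 200 camera calls.

## Working session

There is one attempt and no reset: what is moved stays moved. The work goes in short steps, Python scripts to look and compute and a tool call to move; the robot and the scene stay as the last step left them, time stands still between calls to the robot, and variables do not carry over. Pictures are saved under pics/ and viewed, about 8 in all and at most 12, crops included, and the job is handed in when it is done.

Besides the shell and the picture viewer there is one more tool, called as name(argument=value, ...) on one line, values as JSON. jog_arm: Moves the arm, as the interface text tells. Its arguments: {"type":"object","properties":{"motion":{"type":"array"}},"required":["motion"]}

```bash
ls; mkdir -p pics
python3 - <<'E'
from plant import ctrl,cams
import cv2,numpy as np
print(ctrl.get_obs())
for n in("scene","top"):
    s=cams.snapshot(n); cv2.imwrite(f"pics/{n}0.png",s["img"][:,:,::-1]); np.savez(f"pics/{n}0.npz",**s)
    print(n,s["K"].tolist(),np.round(s["cam_to_world"],3).tolist())
a=cv2.imread("pics/top0.png");cv2.imwrite("pics/top0b.png",cv2.resize(a,(800,600),interpolation=cv2.INTER_CUBIC))
a=cv2.imread("pics/scene0.png");cv2.imwrite("pics/scene0b.png",cv2.resize(a,(800,600),interpolation=cv2.INTER_CUBIC))
E
```

```text
pics
{'clock': 0.0, 'joint_pos': array([-5.39685081e+01,  2.05902921e+01,  6.35727390e-01, -1.98027041e-02,
       -7.01334144e+01, -1.65076297e+01]), 'qvel': array([-0.09095061, -0.08140664,  0.03494471, -0.07142882, -0.03143698,
       -0.00138308]), 'tau': array([-3.66342128e-04, -5.82713699e+01,  2.93048483e+01,  6.99690118e+00,
        6.88182103e-03, -1.54354439e-04]), 'tool_pos': array([ 0.22542866, -0.63577776,  0.23665139]), 'orientation': array([ 1.79910357e+02, -7.15235171e-03, -1.60482876e+02]), 'force': array([0.41600467, 0.63074858, 0.51949863]), 'moment': array([ 0.01223245, -0.00897834,  0.0193354 ]), 'opening': 0.08781034487368963}
scene [[415.53087848042986, 0.0, 256.66067852884987], [0.0, 415.53087848042986, 190.9775770744654], [0.0, 0.0, 1.0]] [[-0.63, -0.441, 0.639, -0.249], [-0.777, 0.37, -0.509, 0.703], [-0.012, -0.817, -0.576, 0.962], [0.0, 0.0, 0.0, 1.0]]
top [[460.5100364767631, 0.0, 255.04308743605088], [0.0, 460.5100364767631, 193.50005531257818], [0.0, 0.0, 1.0]] [[0.486, -0.854, 0.185, 0.324], [-0.874, -0.476, 0.097, -0.124], [0.005, -0.208, -0.978, 1.645], [0.0, 0.0, 0.0, 1.0]]
```

View pics/top0b.png

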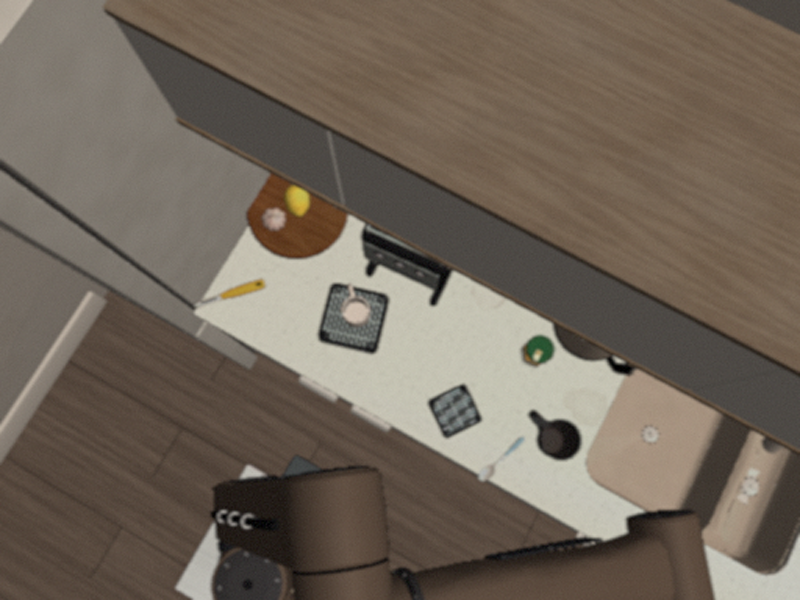

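View pics/scene0b.png

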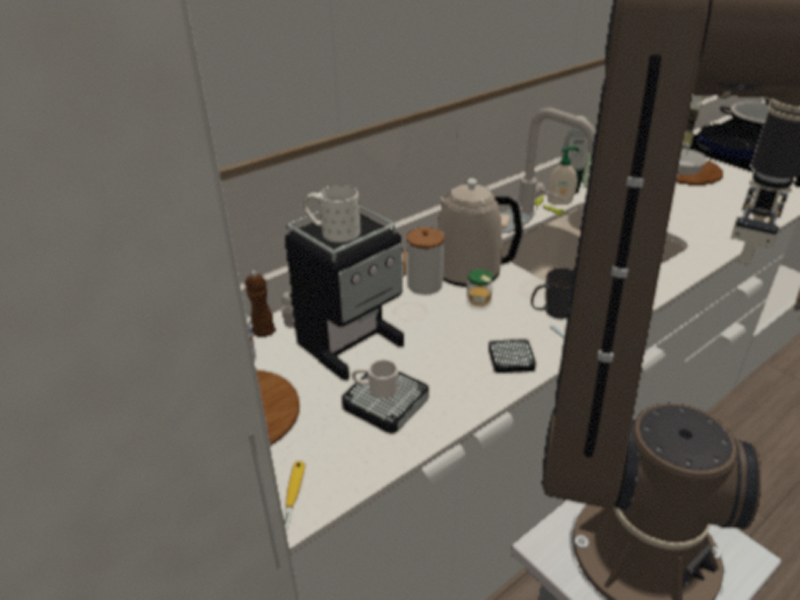

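The top view shows two drip trays. One is at about (353,318) with the cup on it, and a smaller one is at (455,410). The machine's feet noses are near (371,272) and (435,298). Next I'll measure both trays and the feet by casting rays.

```bash
cat > h.py <<'E'
import numpy as np,cv2
def load(f): d=np.load(f);return d["img"],d["K"],d["cam_to_world"]
def cast(uv,K,T,z):
    uv=np.atleast_2d(np.asarray(uv,float))
    d=np.c_[uv,np.ones(len(uv))]@np.linalg.inv(K).T@T[:3,:3].T
    return T[:3,3]+d*((z-T[2,3])/d[:,2])[:,None]
def proj(P,K,T):
    p=(np.atleast_2d(P)-T[:3,3])@T[:3,:3]; p=p@K.T; return p[:,:2]/p[:,2:]
E
python3 - <<'E'
from h import *
for n in("top","scene"):
    img,K,T=load(f"pics/{n}0.npz")
    # dark
    g=img.max(2); m=(g<75).astype(np.uint8)
    m=cv2.morphologyEx(m,cv2.MORPH_CLOSE,np.ones((5,5)))
    cs,_=cv2.findContours(m,cv2.RETR_EXTERNAL,cv2.CHAIN_APPROX_NONE)
    for c in cs:
        if cv2.contourArea(c)<150: continue
        P=cast(c[:,0],K,T,0.03)[:,:2]
        r=cv2.minAreaRect((P*1000).astype(np.float32))
        u=c[:,0].mean(0)
        if max(r[1])<260: print(n,u.round(),"rect mm",np.round(r[0]),np.round(r[1]),round(r[2],1),"corners",cv2.boxPoints(r).round().tolist())
img,K,T=load("pics/top0.npz")
for uv in [(371/1.5625,272/1.5625),(435/1.5625,298/1.5625)]: print(cast(uv,K,T,.036).round(3))
a=img[120:245,190:330,::-1]; a=cv2.resize(a,None,fx=5,fy=5,interpolation=cv2.INTER_CUBIC)
a=cv2.convertScaleAbs(a,alpha=1.5,beta=30)
cv2.imwrite("pics/top_crop.png",a[:600])
E
```

```text
top [355. 278.] rect mm [ 529. -408.] [ 83. 121.] 11.6 corners [[476.0, -357.0], [501.0, -475.0], [582.0, -459.0], [558.0, -340.0]]
top [226. 204.] rect mm [548. 110.] [136. 134.] 16.1 corners [[464.0, 156.0], [501.0, 27.0], [632.0, 65.0], [595.0, 194.0]]
top [259. 168.] rect mm [711.  78.] [110. 226.] 2.8 corners [[651.0, 188.0], [662.0, -37.0], [771.0, -32.0], [760.0, 194.0]]
top [494.   6.] rect mm [1729. -414.] [ 79. 166.] 29.3 corners [[1654.0, -361.0], [1736.0, -506.0], [1805.0, -467.0], [1723.0, -322.0]]
scene [246. 261.] rect mm [538. 127.] [142. 152.] 18.7 corners [[447.0, 175.0], [495.0, 32.0], [630.0, 78.0], [581.0, 221.0]]
scene [166. 196.] rect mm [994. 164.] [ 49. 254.] 66.0 corners [[868.0, 194.0], [1100.0, 90.0], [1120.0, 135.0], [888.0, 238.0]]
[[0.659 0.126 0.036]]
[[ 0.677 -0.033  0.036]]
```

View pics/top_crop.png

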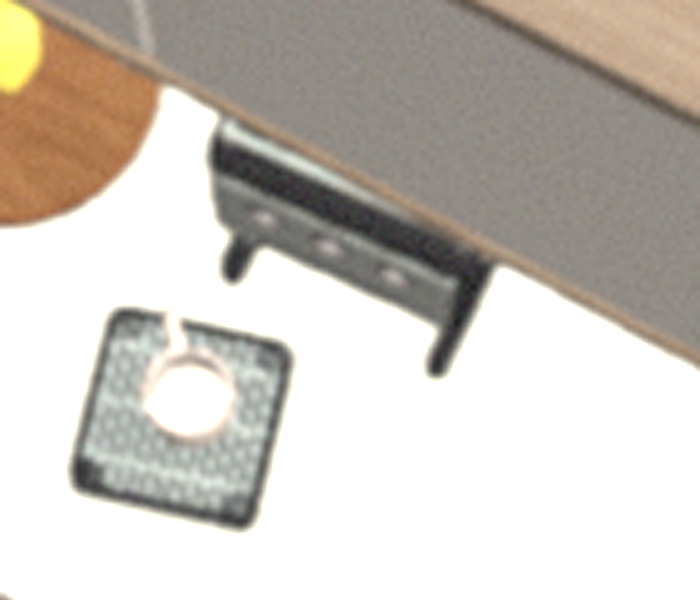

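The marked crop confirms the large tray with the cup is the one meant. It measures about 136 x 134 mm and is centred near (548,110) mm with yaw about 16°. The other tray, at (455,410), is clearly smaller. The cup handle points to the rear, the feet noses are at crop (233,275) and (437,370), and the machine yaw is about 6.5°. Next I'll check the peeler clearance and the wrist camera mounting.

Run:
```python
from h import *
from plant import cams
img,K,T=load("pics/top0.npz")
# yellow
h=cv2.cvtColor(img,cv2.COLOR_RGB2HSV); m=cv2.inRange(h,(18,120,90),(35,255,255))
cs,_=cv2.findContours(m,cv2.RETR_EXTERNAL,cv2.CHAIN_APPROX_NONE)
for c in cs:
    if cv2.contourArea(c)>15:
        P=cast(c[:,0],K,T,.01); print("yellow",c[:,0].mean(0),P.min(0).round(3),P.max(0).round(3))
print("board front",cast((295/1.5625,257/1.5625),K,T,.015).round(3), "board right", cast((347/1.5625,215/1.5625),K,T,.015).round(3))
print("counter front", cast((330/1.5625,385/1.5625),K,T,.0).round(3))
# small tray size
print("small",cast(np.array([(429,405),(465,385),(481,415),(446,437)])/1.5625,K,T,.03)[:,:2].round(3).tolist())
s=cams.snapshot("wrist"); print(s["K"].tolist(),s["T_tool_cam"].round(4).tolist())
# machine feet: crop pixels->full
for uv in [(233,277),(437,372),(222,262),(248,268),(430,360),(447,370)]:
    print(uv,cast((190+uv[0]/5,120+uv[1]/5),K,T,.036)[0,:2].round(4))
```

```text
yellow [155.21052632 184.87719298] [0.444 0.334 0.01 ] [0.523 0.407 0.01 ]
yellow [189.88235294 127.88235294] [0.698 0.339 0.01 ] [0.766 0.409 0.01 ]
board front [[0.609 0.303 0.015]] board right [[0.758 0.248 0.015]]
counter front [[0.39  0.082 0.   ]]
small [[0.458, -0.137], [0.536, -0.186], [0.495, -0.248], [0.414, -0.203]]
[[309.73091075340284, 0.0, 253.50618648536133], [0.0, 309.73091075340284, 192.61677658444088], [0.0, 0.0, 1.0]] [[-0.0014, -0.9684, -0.2494, 0.0679], [1.0, -0.0015, 0.0002, 0.0005], [-0.0006, -0.2494, 0.9684, -0.1474], [0.0, 0.0, 0.0, 1.0]]
(233, 277) [0.6537 0.1259]
(437, 372) [ 0.6638 -0.0358]
(222, 262) [0.6595 0.1384]
(248, 268) [0.6648 0.1198]
(430, 360) [ 0.6691 -0.0272]
(447, 370) [ 0.6686 -0.0414]
```

The small tray measures about 92 mm, so it's ruled out. The board and peeler are clear of the left side of the big tray. I'll move to hover over the work for a wrist view.

jog_arm(motion=[{"offset": [-30,25,-10],"roll": 0.03,"hand": 87},{"offset": [-62,52,-20],"roll": 0.05,"hand": 87},{"offset": [-95,80,-30],"roll": 0.08,"hand": 87},{"offset": [-128,108,-40],"roll": 0.1,"hand": 87},{"offset": [-160,136,-50],"roll": 0.12,"hand": 87},{"offset": [-192,163,-60],"roll": 0.14,"hand": 87},{"offset": [-224,190,-70],"roll": 0.16,"hand": 87},{"offset": [-250,218,-80],"roll": 0.18,"hand": 87},{"offset": [-274,250,-83],"roll": 0.2,"hand": 87},{"offset": [-294,284,-83],"roll": 0.22,"hand": 87},{"offset": [-312,318,-83],"roll": 0.227,"hand": 87},{"offset": [-330,352,-83],"roll": 0.227,"hand": 87},{"offset": [-348,386,-83],"roll": 0.227,"hand": 87},{"offset": [-366,420,-83],"roll": 0.227,"hand": 87},{"offset": [-385,454,-83],"roll": 0.227,"hand": 87},{"offset": [-404,488,-83],"roll": 0.227,"hand": 87},{"offset": [-422,522,-83],"roll": 0.227,"hand": 87},{"offset": [-440,555,-83],"roll": 0.227,"hand": 87},{"offset": [-452,578,-83],"roll": 0.227,"hand": 87},{"offset": [-457,587,-83],"roll": 0.227,"hand": 87}])

```text
clock: 1.82
tool_pos: [0.4602, 0.0729, 0.3203]
orientation: [180.0, -0.0, -173.3]
force: [0.4, 0.1, 0.5]
opening: 0.087
```

```bash
cat >> h.py <<'E'
from scipy.spatial.transform import Rotation as R
def wrist(name):
    from plant import ctrl,cams
    o=ctrl.get_obs(); s=cams.snapshot("wrist")
    T=np.eye(4);T[:3,:3]=R.from_euler("xyz",o["orientation"],degrees=True).as_matrix();T[:3,3]=o["tool_pos"]
    T=T@s["T_tool_cam"]; np.savez(f"pics/{name}.npz",img=s["img"],K=s["K"],cam_to_world=T)
    a=cv2.convertScaleAbs(s["img"][:,:,::-1],alpha=1.3,beta=15)
    cv2.imwrite(f"pics/{name}.png",cv2.resize(a,(800,600),interpolation=cv2.INTER_CUBIC))
    print(o["clock"],o["tool_pos"].round(4),o["orientation"].round(2),o["force"].round(1)); return s["img"],s["K"],T
E
python3 -c "
from h import *
wrist('w1')"
```

```text
1.8167 [0.4602 0.0729 0.3203] [ 1.7998e+02 -1.0000e-02 -1.7333e+02] [0.4 0.1 0.5]
```

View pics/w1.png

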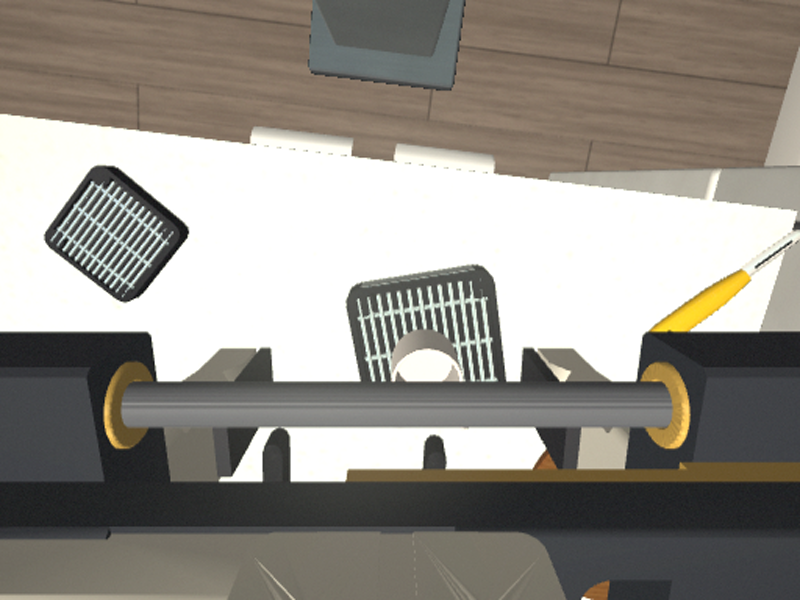

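The wrist view shows the tray's front edge at (350,290)–(490,268), the cup at (425,365), and the feet noses at (277,430) and (434,437). All of them are unobstructed, so I'll fit edges to them.

```bash
python3 - <<'E'
from h import *
img,K,T=load("pics/w1.npz"); print("cam",T[:3,3].round(3))
m=(img.max(2)<95).astype(np.uint8); m[:160]=0; S=1.5625
g=cv2.morphologyEx(m,cv2.MORPH_CLOSE,np.ones((7,7)))
def edges_rows(r0,r1,c0,c1): # left/right dark extents
    out=[]
    for r in range(r0,r1):
        c=np.flatnonzero(g[r,c0:c1]); 
        if len(c): out.append((r,c0+c[0],c0+c[-1]+1))
    return np.array(out)
def line(P):
    vx,vy,x,y=cv2.fitLine(P.astype(np.float32),cv2.DIST_HUBER,0,.01,.01).ravel(); return np.array([x,y]),np.array([vx,vy])
# tray sides
e=edges_rows(198,242,215,332)
for k,n,z in((1,"right",.03),(2,"left",.03)):
    P=cast(np.c_[e[:,k],e[:,0]+.5],K,T,z)[:,:2]; p,d=line(P); d*=np.sign(d[0]); print(n,p.round(4),np.degrees(np.arctan2(d[1],d[0])).round(2))
    if n=="right":pr,dr=p,d
    else: pl,dl=p,d
cols=range(240,302); Pf=[]
for c in cols:
    r=np.flatnonzero(g[160:230,c]); Pf.append((c+.5,160+r[0]))
P=cast(Pf,K,T,0.0)[:,:2]; p,d=line(P); d*=np.sign(d[1]); print("front",p.round(4),np.degrees(np.arctan2(-d[0],d[1])).round(2))
nrm=np.array([-dr[1],dr[0]]); print("width",(pl-pr)@nrm)
yaw=np.arctan2(*( (dl+dr)[::-1])); x=np.array([np.cos(yaw),np.sin(yaw)]); y=np.array([-x[1],x[0]])
ctr=x*(p@x+.07)+y*(((pl+pr)/2)@y); print("tray ctr",ctr.round(4),np.degrees(yaw).round(2))
# feet
for n,c0,c1,r0,r1 in(("R",160,192,268,304),("L",265,292,272,299)):
    sub=g[r0:r1,c0:c1]; rr=np.flatnonzero(sub.any(1)); print(n,"rows",rr[0]+r0,rr[-1]+r0)
    e=edges_rows(rr[0]+r0,r1,c0,c1); print(e[::4].tolist())
    top=rr[0]+r0; tip=cast((np.flatnonzero(g[top,c0:c1]).mean()+c0+.5,top),K,T,.036)[0,:2]
    a=cast(np.c_[e[9:,1],e[9:,0]+.5],K,T,.036)[:,:2];b=cast(np.c_[e[9:,2],e[9:,0]+.5],K,T,.036)[:,:2]
    for q in(a,b):
        p,d=line(q);d*=np.sign(d[0]);print("  side",p.round(4),np.degrees(np.arctan2(d[1],d[0])).round(2))
    print("  tip",tip.round(4))
# cup
E
python3 - <<'E'
import cv2
a=cv2.imread("pics/w1.png");
E
```

```text
cam [0.393 0.065 0.468]
right [0.5513 0.0431] 15.61
left [0.5351 0.1836] 15.74
front [0.4816 0.102 ] 15.98
width 0.13967691
tray ctr [0.5505 0.1154] 15.68
R rows 268 303
[[268, 160, 192], [272, 160, 192], [276, 160, 185], [280, 160, 185], [284, 170, 185], [288, 169, 186], [292, 168, 186], [296, 168, 186], [300, 168, 186]]
  side [ 0.6795 -0.0372] 9.79
  side [ 0.6681 -0.0097] 6.18
  tip [ 0.6353 -0.0262]
L rows 272 298
[[272, 265, 292], [276, 275, 281], [280, 274, 282], [284, 272, 284], [288, 271, 284], [292, 271, 285], [296, 271, 286]]
  side [0.6567 0.1242] 3.32
  side [0.6504 0.1438] 17.06
  tip [0.624 0.131]
```

The tray fit is good, with a width of 139.7 mm against 140. Seen from this camera, the feet's inner edges and tips are their bottom edges (z=0), so I'll redo those at the right height.

Run:
```python
from h import *
img,K,T=load("pics/w1.npz"); gr=img.max(2).astype(float)
def cross(v,lev=130): # first subpixel fall below lev
    i=np.flatnonzero((v[:-1]>=lev)&(v[1:]<lev)); 
    return None if len(i)==0 else i[0]+(v[i[0]]-lev)/(v[i[0]]-v[i[0]+1])+.5
R_,L_=[],[]
for r in range(284,300):
    t=cross(gr[r,200:170:-1]); 
    if t: R_.append((200-t+1,r+.5))
    t=cross(gr[r,258:282]); 
    if t: L_.append((258+t,r+.5))
tips=[]
for c0,c1 in((171,184),(273,284)):
    q=[(c+.5,265+cross(gr[265:300,c])) for c in range(c0,c1) if cross(gr[265:300,c])]; tips.append(np.array(q))
ls=[]
for n,q in(("R",R_),("L",L_)):
    P=cast(q,K,T,0)[:,:2]; print(n,len(q),[np.round(t,1) for t in np.array(q)[::5].tolist()])
    vx,vy,x,y=cv2.fitLine(P.astype(np.float32),cv2.DIST_HUBER,0,.01,.01).ravel(); s=np.sign(vx)
    print(n,(x,y),np.degrees(np.arctan2(vy*s,vx*s)),P.std(0)); ls.append((np.array([x,y]),s*np.array([vx,vy])))
    print(P[:,0].min().round(3),P[:,0].max().round(3))
tp=[]
for q in tips:
    P=cast(q,K,T,0)[:,:2]; i=P[:,0].argmin(); tp.append(P[i]); print("tip",P[i].round(4), q[i].round(1))
```

```text
R 16 [array([185.7, 284.5]), array([186. , 289.5]), array([186. , 294.5]), array([186. , 299.5])]
R (np.float32(0.69989276), np.float32(-0.014568626)) 3.498844 [0.00880345 0.00062704]
0.684 0.713
L 16 [array([271.7, 284.5]), array([271. , 289.5]), array([270.9, 294.5]), array([270.4, 299.5])]
L (np.float32(0.6799483), np.float32(0.12874882)) 4.4864388 [0.00880097 0.00067634]
0.668 0.696
tip [ 0.6648 -0.0242] [181.5 273.6]
tip [0.6547 0.138 ] [278.5 278.2]
```

Bay home is at about (670, 57) mm with yaw about 3.7°, and the gap measures 144 mm against 145. The tray is at (550.5, 115.4) mm with yaw 15.7°, so it is 115 mm short, 65 mm to the left and turned 12°. All of that fits the spec.

I'll push it sideways on the left face with two fingers while turning it, then push on the front. First I go over to the left side.

jog_arm(motion=[{"offset": [-6,12,0],"roll": -0.1,"hand": 50},{"offset": [-12,24,0],"roll": -0.215,"hand": 50},{"offset": [-18,36,0],"roll": -0.33,"hand": 50},{"offset": [-24,48,0],"roll": -0.445,"hand": 50},{"offset": [-30,60,0],"roll": -0.56,"hand": 50},{"offset": [-36,72,0],"roll": -0.675,"hand": 50},{"offset": [-42,84,0],"roll": -0.79,"hand": 50},{"offset": [-48,96,0],"roll": -0.905,"hand": 50},{"offset": [-54,108,0],"roll": -1.02,"hand": 50},{"offset": [-60,120,10],"roll": -1.135,"hand": 50},{"offset": [-66,133,30],"roll": -1.25,"hand": 50},{"offset": [-66,133,60],"roll": -1.365,"hand": 50},{"offset": [-66,133,90],"roll": -1.48,"hand": 50},{"offset": [-66,133,120],"roll": -1.595,"hand": 50},{"offset": [-66,133,150],"roll": -1.69,"hand": 50},{"offset": [-66,133,170],"roll": -1.728,"hand": 50},{"offset": [-66,133,170],"roll": -1.728,"hand": 50}])

```text
clock: 3.28
tool_pos: [0.5082, 0.2069, 0.1461]
orientation: [179.6, -0.1, -74.5]
force: [-0.3, 0.2, -1.2]
opening: 0.0497
```

jog_arm(motion=[{"offset": [0,0,0],"roll": 0,"hand": 50},{"offset": [0,0,15],"roll": 0,"hand": 50},{"offset": [0,0,35],"roll": 0,"hand": 50},{"offset": [0,0,58],"roll": 0,"hand": 50},{"offset": [0,0,80],"roll": 0,"hand": 50},{"offset": [0,0,98],"roll": 0,"hand": 50},{"offset": [0,0,110],"roll": 0,"hand": 50},{"offset": [0,0,117],"roll": 0,"hand": 50},{"offset": [0,0,120],"roll": 0,"hand": 50},{"offset": [0,0,120],"roll": 0,"hand": 50},{"offset": [0,0,120],"roll": 0,"hand": 50},{"offset": [0,0,120],"roll": 0,"hand": 50}])

```text
clock: 4.28
tool_pos: [0.5113, 0.21, 0.0318]
orientation: [-179.9, 0.0, -74.5]
force: [-0.6, 0.1, 0.6]
opening: 0.0502
```

```bash
python3 -c "
from h import *
wrist('w2')"
```

```text
4.2833 [0.5113 0.21   0.0318] [-1.7989e+02  4.0000e-02 -7.4480e+01] [-0.6  0.1  0.6]
```

View pics/w2.png

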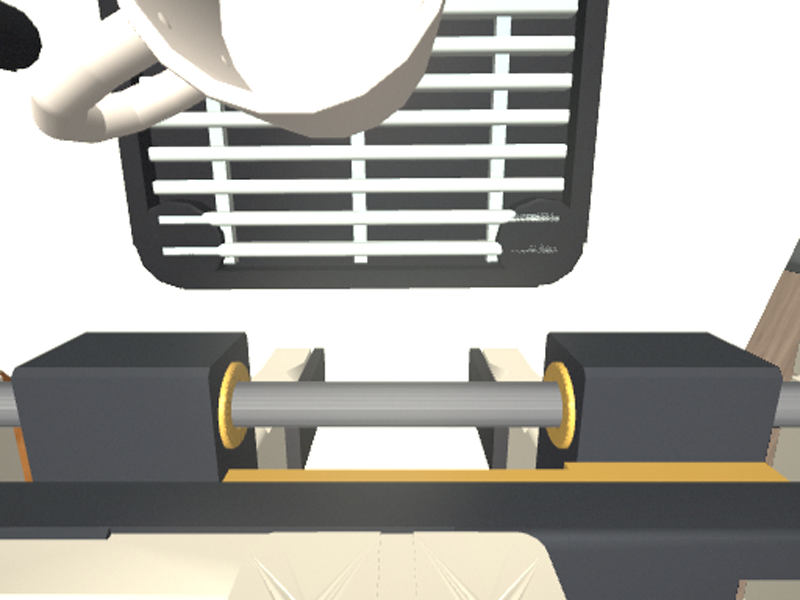

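The wrist view shows the hand square to the tray's left face (row 288), with both fingers clear and the cup handle pointing rearward (40,110). The gap is about 22 mm. I'll start the gentle sideways push.

jog_arm(motion=[{"offset": [3,0,0],"roll": 0,"hand": 50},{"offset": [8,0,0],"roll": 0,"hand": 50},{"offset": [13,0,0],"roll": 0,"hand": 50},{"offset": [17,0,0],"roll": 0,"hand": 50},{"offset": [19,0,0],"roll": 0,"hand": 50},{"offset": [21,0,0],"roll": 0,"hand": 50},{"offset": [23,0,0],"roll": 0,"hand": 50},{"offset": [25,0,0],"roll": 0.01,"hand": 50},{"offset": [27,0,0],"roll": 0.017,"hand": 50},{"offset": [29.5,0.1,0],"roll": 0.025,"hand": 50},{"offset": [32,0.1,0],"roll": 0.033,"hand": 50},{"offset": [35,0.2,0],"roll": 0.043,"hand": 50},{"offset": [38,0.3,0],"roll": 0.053,"hand": 50},{"offset": [41,0.4,0],"roll": 0.063,"hand": 50},{"offset": [44,0.5,0],"roll": 0.073,"hand": 50},{"offset": [47,0.6,0],"roll": 0.083,"hand": 50},{"offset": [50,0.7,0],"roll": 0.093,"hand": 50},{"offset": [53,0.9,0],"roll": 0.103,"hand": 50},{"offset": [55,1,0],"roll": 0.11,"hand": 50},{"offset": [56,1,0],"roll": 0.113,"hand": 50}])

```text
clock: 6.0
tool_pos: [0.5247, 0.1549, 0.0306]
orientation: [-180.0, 0.0, -81.0]
force: [-0.4, 2.3, -0.3]
opening: 0.0502
```

```bash
python3 -c "
from h import *
wrist('w3')"
```

```text
6.0 [0.5247 0.1549 0.0306] [-180.    0.  -81.] [-0.4  2.3 -0.3]
```

View pics/w3.png

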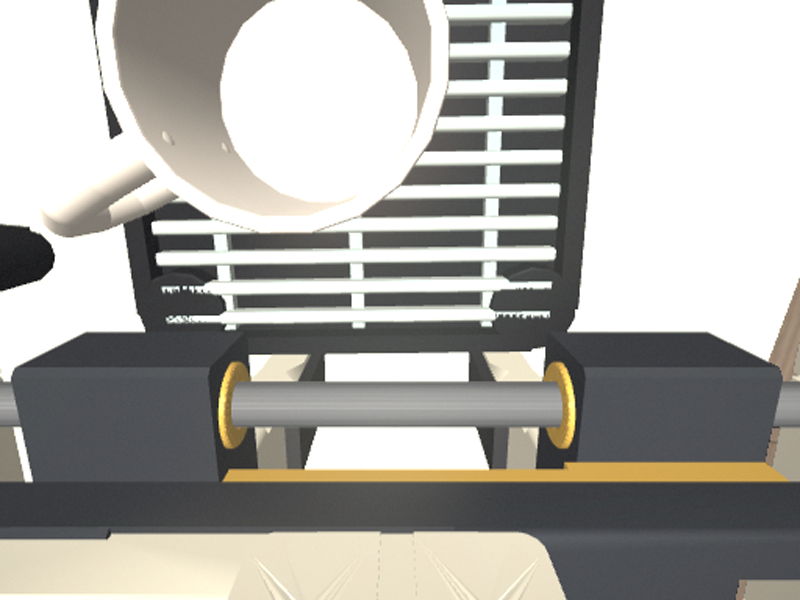

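The push is going gently (2.3 N). The tray edge is flush with both fingers, the cup is upright and well away from the hand, and the left foot's nose shows at (30,258). I'll finish the sideways push.

jog_arm(motion=[{"offset": [2,0,0],"roll": 0.007,"hand": 50},{"offset": [4.5,-0.1,0],"roll": 0.016,"hand": 50},{"offset": [7.5,-0.3,0],"roll": 0.026,"hand": 50},{"offset": [10.5,-0.5,0],"roll": 0.036,"hand": 50},{"offset": [13.5,-0.7,0],"roll": 0.046,"hand": 50},{"offset": [16.5,-0.8,0],"roll": 0.056,"hand": 50},{"offset": [19.5,-1,0],"roll": 0.066,"hand": 50},{"offset": [22,-1.1,0],"roll": 0.075,"hand": 50},{"offset": [24,-1.2,0],"roll": 0.082,"hand": 50},{"offset": [25.5,-1.3,0],"roll": 0.087,"hand": 50},{"offset": [26.5,-1.4,0],"roll": 0.091,"hand": 50},{"offset": [27,-1.4,0],"roll": 0.093,"hand": 50},{"offset": [27,-1.4,0],"roll": 0.093,"hand": 50}])

```text
clock: 7.13
tool_pos: [0.5302, 0.1286, 0.0306]
orientation: [180.0, -0.0, -86.3]
force: [0.4, -0.2, 0.1]
opening: 0.0498
```

Run:
```python
from h import *
from plant import ctrl
o=ctrl.get_obs(); print(o["tool_pos"].round(4),o["orientation"].round(2),o["force"].round(1))
```

```text
[0.5302 0.1286 0.0306] [ 1.800e+02 -1.000e-02 -8.629e+01] [ 0.4 -0.2  0.1]
```

jog_arm(motion=[{"offset": [-5,0,0],"roll": 0,"hand": 50},{"offset": [-15,0,0],"roll": 0,"hand": 50},{"offset": [-25,0,-10],"roll": 0,"hand": 50},{"offset": [-28,0,-40],"roll": 0,"hand": 60},{"offset": [-28,0,-75],"roll": 0,"hand": 70},{"offset": [-28,5,-110],"roll": 0.11,"hand": 87},{"offset": [-28,12,-145],"roll": 0.22,"hand": 87},{"offset": [-20,20,-180],"roll": 0.33,"hand": 87},{"offset": [-10,28,-215],"roll": 0.44,"hand": 87},{"offset": [0,36,-245],"roll": 0.55,"hand": 87},{"offset": [10,44,-270],"roll": 0.66,"hand": 87},{"offset": [20,50,-285],"roll": 0.77,"hand": 87},{"offset": [30,56,-290],"roll": 0.88,"hand": 87},{"offset": [40,62,-290],"roll": 0.99,"hand": 87},{"offset": [50,67,-290],"roll": 1.1,"hand": 87},{"offset": [59,71,-290],"roll": 1.21,"hand": 87},{"offset": [65,74,-290],"roll": 1.32,"hand": 87},{"offset": [69,75,-290],"roll": 1.43,"hand": 87},{"offset": [69,75,-290],"roll": 1.52,"hand": 87},{"offset": [69,75,-290],"roll": 1.52,"hand": 87}])

```text
clock: 8.8
tool_pos: [0.4595, 0.0554, 0.3215]
orientation: [180.0, 0.0, -173.6]
force: [-0.2, -0.2, -0.3]
opening: 0.0869
```

```bash
cat > meas.py <<'E'
from h import *
import sys
img,K,T=wrist(sys.argv[1]); gr=img.max(2).astype(float); print("cam",T[:3,3].round(3))
E
python3 meas.py w4
```

```text
8.8 [0.4595 0.0554 0.3215] [ 1.7998e+02  4.0000e-02 -1.7358e+02] [-0.2 -0.2 -0.3]
cam [0.392 0.048 0.469]
```

View pics/w4.png

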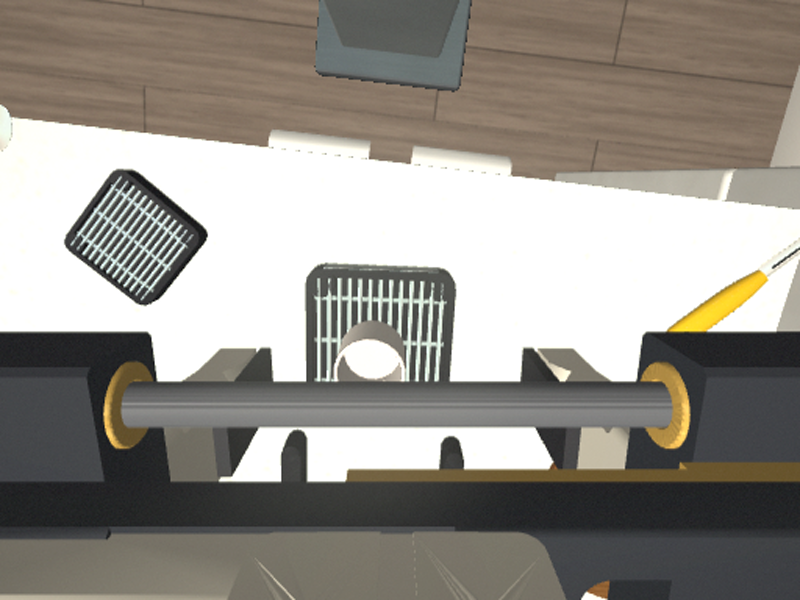

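The tray is now about square in front of the feet, with feet inner edges near columns 308 and 441 and tray sides near 306 and 455. I'll measure it precisely.

```bash
cat > meas.py <<'E'
from h import *
import sys
f=sys.argv[1]; img,K,T=load(f"pics/{f}.npz"); gr=img.max(2).astype(float)
def cross(v,lev=130):
    i=np.flatnonzero((v[:-1]>=lev)&(v[1:]<lev))
    return None if len(i)==0 else i[0]+(v[i[0]]-lev)/(v[i[0]]-v[i[0]+1])+.5
def fit(q,z,n):
    P=cast([a for a in q if a[0] is not None and a[1] is not None],K,T,z)[:,:2]
    vx,vy,x,y=cv2.fitLine(P.astype(np.float32),cv2.DIST_HUBER,0,.01,.01).ravel(); d=np.array([vx,vy]);p=np.array([x,y])
    r=np.abs((P-p)@np.array([-vy,vx])); print(n,p.round(4),"dir",np.degrees(np.arctan2(vy,vx)).round(2),"res mm",(r.mean()*1000).round(2)); return p,d
add=lambda v,k:None if v is None else k+v
rows=range(196,238)
pr,dr=fit([(add(cross(gr[r,185:240]),185),r+.5) for r in rows],.03,"tray R")
pl,dl=fit([(None if cross(gr[r,300:255:-1]) is None else 301-cross(gr[r,300:255:-1]),r+.5) for r in rows],.03,"tray L")
pf,df=fit([(c+.5,add(cross(gr[160:200,c]),160)) for c in range(212,276)],0.,"front")
dr*=np.sign(dr[0]);dl*=np.sign(dl[0]);df*=np.sign(df[1])
x=dr+dl+2*np.array([df[1],-df[0]]); x/=np.linalg.norm(x); y=np.array([-x[1],x[0]])
print("width",((pl-pr)@y).round(4)); c=x*(pf@x+.07)+y*(((pl+pr)/2)@y); print("TRAY",c.round(4),np.degrees(np.arctan2(x[1],x[0])).round(2))
tips=[]
for c0,c1 in((180,198),(280,298)):
    q=[(c+.5,add(cross(gr[265:300,c]),265)) for c in range(c0,c1)]; P=cast([a for a in q if a[1]],K,T,0)[:,:2]; tips.append(P[P[:,0].argmin()])
a,_=fit([(None if cross(gr[r,215:185:-1]) is None else 216-cross(gr[r,215:185:-1]),r+.5) for r in range(286,302)],0.,"footR in")
b,_=fit([(add(cross(gr[r,265:295]),265),r+.5) for r in range(286,300)],0.,"footL in")
t=tips[1]-tips[0]; th=np.arctan2(-t[0],t[1]); X=np.array([np.cos(th),np.sin(th)]);Y=np.array([-X[1],X[0]])
mid=(tips[0]+tips[1])/2; print("tips",np.round(tips,4).tolist(),"dist",np.linalg.norm(t).round(4),"yaw",np.degrees(th).round(2),"gap",((b-a)@Y).round(4))
ymid=((a+b)/2)@Y; H=X*(mid@X+.01)+Y*ymid; print("HOME",H.round(4),"tipmid y vs gapmid y",(mid@Y).round(4),ymid.round(4)," tray rel home",((c-H)@X).round(4),((c-H)@Y).round(4))
E
python3 meas.py w4
```

```text
tray R [ 0.5516 -0.0206] dir 3.79 res mm 0.1
tray L [0.5303 0.1183] dir 4.16 res mm 0.11
front [0.4783 0.0404] dir -85.98 res mm 0.16
width 0.14
TRAY [0.5478 0.0493] 4.0
footR in [ 0.7042 -0.0147] dir 3.72 res mm 0.01
footL in [0.6829 0.1289] dir 3.34 res mm 0.12
tips [[0.6653, -0.0276], [0.655, 0.1403]] dist 0.1683 yaw 3.51 gap 0.1447
HOME [0.6702 0.0557] tipmid y vs gapmid y 0.0158 0.0145  tray rel home -0.1226 0.0011
```

The tray is 122.6 mm short of home, 1 mm off laterally and within 0.5° in yaw, so it is lined up within the 2.5 mm side clearance. I'll go down in front of the tray with the fingers 70 mm apart.

jog_arm(motion=[{"offset": [9,-6,15],"roll": 0.02,"hand": 70},{"offset": [17,-11,45],"roll": 0.049,"hand": 70},{"offset": [17,-11,85],"roll": 0.049,"hand": 70},{"offset": [17,-11,125],"roll": 0.049,"hand": 70},{"offset": [17,-11,165],"roll": 0.049,"hand": 70},{"offset": [17,-11,200],"roll": 0.049,"hand": 70},{"offset": [17,-11,232],"roll": 0.049,"hand": 70},{"offset": [17,-11,256],"roll": 0.049,"hand": 70},{"offset": [17,-11,274],"roll": 0.049,"hand": 70},{"offset": [17,-11,285],"roll": 0.049,"hand": 70},{"offset": [17,-11,290],"roll": 0.049,"hand": 70},{"offset": [17,-11,290],"roll": 0.049,"hand": 70},{"offset": [17,-11,290],"roll": 0.049,"hand": 70}])

```text
clock: 9.93
tool_pos: [0.4447, 0.0426, 0.031]
orientation: [-180.0, 0.0, -176.1]
force: [0.2, 0.4, 0.4]
opening: 0.0702
```

jog_arm(motion=[{"offset": [-4,0,0],"roll": 0,"hand": 70},{"offset": [-9,0,0],"roll": 0,"hand": 70},{"offset": [-14,0,0],"roll": 0,"hand": 70},{"offset": [-18,0,0],"roll": 0,"hand": 70},{"offset": [-20,0,0],"roll": 0,"hand": 70},{"offset": [-22,0,0],"roll": 0,"hand": 70},{"offset": [-24,0,0],"roll": 0,"hand": 70},{"offset": [-26,0,0],"roll": 0,"hand": 70},{"offset": [-28.5,-0.1,0],"roll": 0,"hand": 70},{"offset": [-31.5,-0.2,0],"roll": 0.001,"hand": 70},{"offset": [-35,-0.3,0],"roll": 0.001,"hand": 70},{"offset": [-39,-0.5,0],"roll": 0.002,"hand": 70},{"offset": [-43,-0.7,0],"roll": 0.003,"hand": 70},{"offset": [-47,-0.9,0],"roll": 0.004,"hand": 70},{"offset": [-51,-1.1,0],"roll": 0.005,"hand": 70},{"offset": [-55,-1.3,0],"roll": 0.006,"hand": 70},{"offset": [-59,-1.5,0],"roll": 0.006,"hand": 70},{"offset": [-62.5,-1.6,0],"roll": 0.006,"hand": 70},{"offset": [-65,-1.7,0],"roll": 0.006,"hand": 70},{"offset": [-66,-1.7,0],"roll": 0.006,"hand": 70}])

```text
clock: 11.6
tool_pos: [0.5107, 0.0449, 0.0305]
orientation: [-180.0, 0.0, -176.5]
force: [-1.7, -0.2, 0.6]
opening: 0.0701
```

```bash
python3 -c "
from h import *
wrist('w5')"
```

```text
11.6 [0.5107 0.0449 0.0305] [-180.      0.   -176.52] [-1.7 -0.2  0.6]
```

View pics/w5.png

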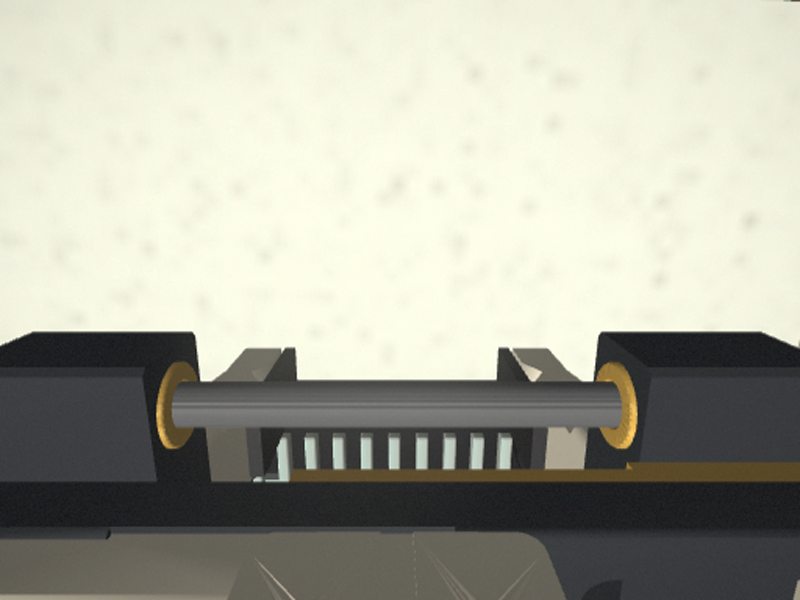

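The fingers are pushing on the tray's front at 1.7 N; the grid is visible at (400,450). I'll continue slowly into the mouth.

jog_arm(motion=[{"offset": [-1.5,0,0],"roll": 0,"hand": 70},{"offset": [-3.5,0,0],"roll": 0,"hand": 70},{"offset": [-6,0,0],"roll": 0,"hand": 70},{"offset": [-9,0,0],"roll": 0,"hand": 70},{"offset": [-12,0.1,0],"roll": 0,"hand": 70},{"offset": [-15,0.1,0],"roll": 0,"hand": 70},{"offset": [-18,0.2,0],"roll": 0,"hand": 70},{"offset": [-21,0.2,0],"roll": 0,"hand": 70},{"offset": [-24,0.3,0],"roll": 0,"hand": 70},{"offset": [-27,0.3,0],"roll": 0,"hand": 70},{"offset": [-30,0.4,0],"roll": 0,"hand": 70},{"offset": [-33,0.4,0],"roll": 0,"hand": 70},{"offset": [-36,0.5,0],"roll": 0,"hand": 70},{"offset": [-38.5,0.5,0],"roll": 0,"hand": 70},{"offset": [-40,0.5,0],"roll": 0,"hand": 70}])

```text
clock: 12.9
tool_pos: [0.5505, 0.0479, 0.0305]
orientation: [180.0, 0.0, -176.5]
force: [-2.0, 0.1, 1.3]
opening: 0.0701
```

jog_arm(motion=[{"offset": [-1.5,0,0],"roll": 0,"hand": 70},{"offset": [-3.5,0,0],"roll": 0,"hand": 70},{"offset": [-6,0,0],"roll": 0,"hand": 70},{"offset": [-9,0,0],"roll": 0,"hand": 70},{"offset": [-12,0,0],"roll": 0,"hand": 70},{"offset": [-15,0,0],"roll": 0,"hand": 70},{"offset": [-18,0,0],"roll": 0,"hand": 70},{"offset": [-21,0,0],"roll": 0,"hand": 70},{"offset": [-24,0,0],"roll": 0,"hand": 70},{"offset": [-26.5,0,0],"roll": 0,"hand": 70},{"offset": [-29,0,0],"roll": 0,"hand": 70},{"offset": [-31,0,0],"roll": 0,"hand": 70},{"offset": [-32.5,0,0],"roll": 0,"hand": 70},{"offset": [-33.5,0,0],"roll": 0,"hand": 70}])

```text
clock: 14.07
tool_pos: [0.5837, 0.0499, 0.0306]
orientation: [180.0, 0.0, -176.5]
force: [-2.7, -1.0, 0.8]
opening: 0.0703
```

Remaining is about 7 mm. I'll creep forward in 0.5 mm steps and watch for the stop.

jog_arm(motion=[{"offset": [-0.5,0,0],"roll": 0,"hand": 70},{"offset": [-1,0,0],"roll": 0,"hand": 70},{"offset": [-1.5,0,0],"roll": 0,"hand": 70},{"offset": [-2,0,0],"roll": 0,"hand": 70},{"offset": [-2.5,0,0],"roll": 0,"hand": 70},{"offset": [-3,0,0],"roll": 0,"hand": 70},{"offset": [-3.5,0,0],"roll": 0,"hand": 70},{"offset": [-4,0,0],"roll": 0,"hand": 70},{"offset": [-4.5,0,0],"roll": 0,"hand": 70},{"offset": [-5,0,0],"roll": 0,"hand": 70}])

```text
clock: 14.9
tool_pos: [0.5882, 0.0501, 0.0305]
orientation: [-180.0, -0.0, -176.5]
force: [-4.9, 0.4, 2.6]
opening: 0.0705
```

jog_arm(motion=[{"offset": [-0.5,0,0],"roll": 0,"hand": 70},{"offset": [-1,0,0],"roll": 0,"hand": 70},{"offset": [-1.5,0,0],"roll": 0,"hand": 70},{"offset": [-2,0,0],"roll": 0,"hand": 70}])

```text
clock: 15.23
tool_pos: [0.5884, 0.0498, 0.0303]
orientation: [-180.0, -0.2, -176.5]
force: [-9.9, 0.8, 5.2]
opening: 0.0701
```

The force is rising (9.9 N) and the motion has stopped, about 2 mm from where I predicted the stop. One more small press will tell whether it is a hard stop.

jog_arm(motion=[{"offset": [-0.5,0,0],"roll": 0,"hand": 70},{"offset": [-1,0,0],"roll": 0,"hand": 70},{"offset": [-1.5,0,0],"roll": 0,"hand": 70},{"offset": [-2,0,0],"roll": 0,"hand": 70},{"offset": [-2,0,0],"roll": 0,"hand": 70}])

```text
clock: 15.65
tool_pos: [0.5885, 0.0495, 0.0298]
orientation: [-179.9, -0.4, -176.5]
force: [-14.3, 1.1, 8.5]
opening: 0.0697
```

It's a hard stop: 14 N with no further motion. I'll back off straight and rise to look.

jog_arm(motion=[{"offset": [2,0,0],"roll": 0,"hand": 70},{"offset": [6,0,0],"roll": 0,"hand": 70},{"offset": [14,0,0],"roll": 0,"hand": 70},{"offset": [28,0,0],"roll": 0,"hand": 70},{"offset": [46,0,0],"roll": 0,"hand": 70},{"offset": [66,0,0],"roll": 0,"hand": 70},{"offset": [86,0,-5],"roll": 0,"hand": 70},{"offset": [106,0,-20],"roll": 0,"hand": 70},{"offset": [122,0,-45],"roll": 0,"hand": 70},{"offset": [130,0,-80],"roll": 0,"hand": 70},{"offset": [130,0,-118],"roll": 0,"hand": 70},{"offset": [130,0,-156],"roll": 0,"hand": 70},{"offset": [130,0,-194],"roll": 0,"hand": 70},{"offset": [130,0,-230],"roll": 0,"hand": 70},{"offset": [130,0,-260],"roll": 0,"hand": 70},{"offset": [130,0,-280],"roll": 0,"hand": 70},{"offset": [130,0,-290],"roll": 0,"hand": 70},{"offset": [130,0,-290],"roll": 0,"hand": 70},{"offset": [130,0,-290],"roll": 0,"hand": 70}])

```text
clock: 17.23
tool_pos: [0.4626, 0.0426, 0.32]
orientation: [180.0, 0.0, -176.5]
force: [-1.2, 0.5, -0.5]
opening: 0.07
```

Run:
```python
from h import *
from plant import cams
wrist('w6')
s=cams.snapshot("scene"); np.savez("pics/scene6.npz",**s)
a=cv2.resize(s["img"][180:290,160:290,::-1],(780,600),interpolation=cv2.INTER_CUBIC)[:600]
b=cv2.resize(cv2.imread("pics/w6.png"),(400,300)); s=cams.snapshot("top"); np.savez("pics/top6.npz",**s)
c=cv2.resize(s["img"][110:230,200:320,::-1],(300,300),interpolation=cv2.INTER_CUBIC)
a=cv2.resize(cv2.convertScaleAbs(np.load("pics/scene6.npz")["img"][110:280,170:290,::-1],alpha=1.6,beta=20),(400,567),interpolation=cv2.INTER_CUBIC)
o=np.zeros((600,800,3),np.uint8); o[:567,:400]=a;o[:300,400:]=b;o[300:,450:750]=cv2.convertScaleAbs(c,alpha=1.4,beta=20)
cv2.imwrite("pics/fin.png",o)
```

```text
17.2333 [0.4626 0.0426 0.32  ] [ 1.7996e+02  3.0000e-02 -1.7652e+02] [-1.2  0.5 -0.5]
```

View pics/fin.png

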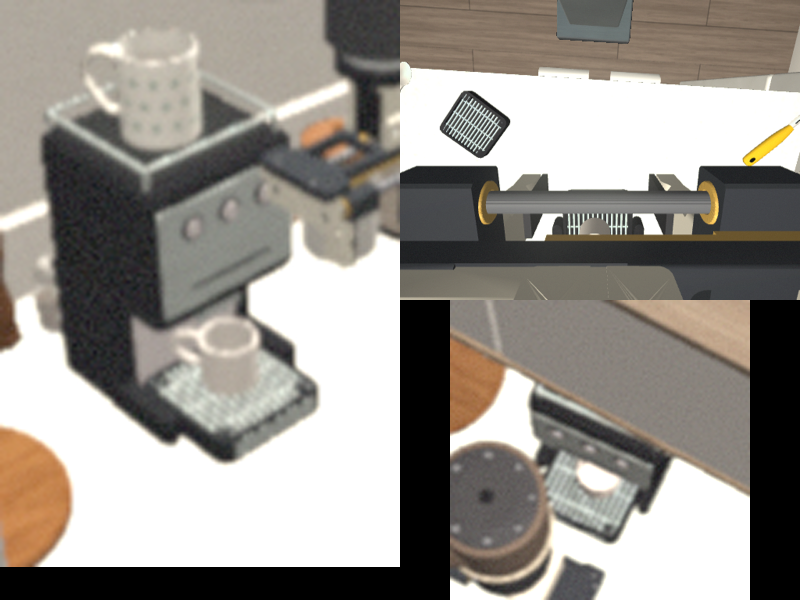

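The tray is between the feet and the cup stands upright under the head. To confirm it is fully home I'll shift the camera 60 mm forward and measure the front edge against the feet.

jog_arm(motion=[{"offset": [-15,0,0],"roll": 0,"hand": 70},{"offset": [-35,0,0],"roll": 0,"hand": 70},{"offset": [-50,0,0],"roll": 0,"hand": 70},{"offset": [-60,0,0],"roll": 0,"hand": 70},{"offset": [-60,0,0],"roll": 0,"hand": 70},{"offset": [-60,0,0],"roll": 0,"hand": 70}])

```text
clock: 17.88
tool_pos: [0.5224, 0.046, 0.3192]
orientation: [-180.0, -0.1, -176.6]
force: [-0.4, -1.1, 0.4]
opening: 0.0702
```

Run:
```python
from h import *
wrist('w7')
```

```text
17.8833 [0.5224 0.046  0.3192] [-1.7996e+02 -1.4000e-01 -1.7655e+02] [-0.4 -1.1  0.4]
```

View pics/w7.png

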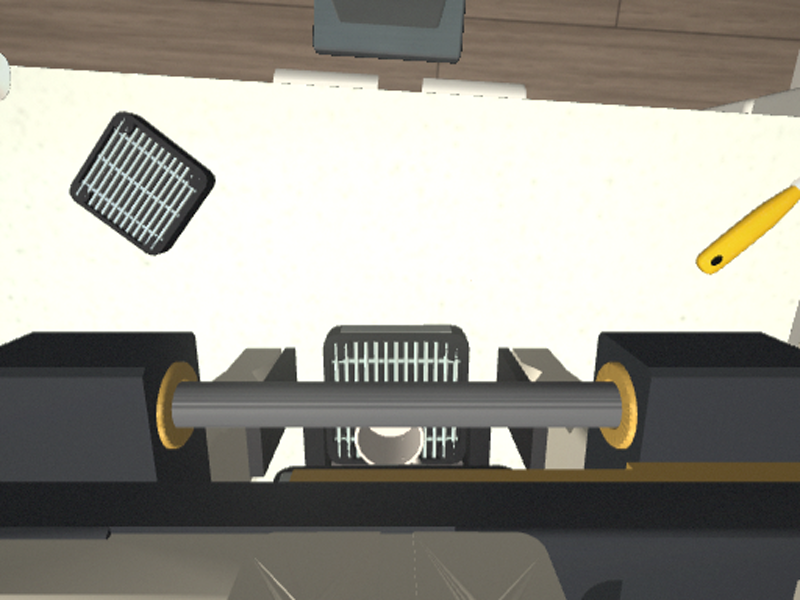

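The tray sits between the feet with its front edge at row 325 and the cup at (390,440). The feet noses are behind the rod, so I'll check the front edge against the home position measured before.

Run:
```python
from h import *
img,K,T=load("pics/w7.npz"); gr=img.max(2).astype(float)
q=[]
for c in range(218,292):
    v=gr[195:225,c]; i=np.flatnonzero((v[:-1]>=130)&(v[1:]<130))
    if len(i): i=i[0]; q.append((c+.5,195+i+(v[i]-130)/(v[i]-v[i+1])+.5))
P=cast(q,K,T,0)[:,:2]; vx,vy,x,y=cv2.fitLine(P.astype(np.float32),cv2.DIST_HUBER,0,.01,.01).ravel()
th=np.radians(3.5); X=np.array([np.cos(th),np.sin(th)]); H=np.array([.6702,.0557])
print("front yaw",np.degrees(np.arctan2(vy,vx))%180-90,"front rel home mm",1000*((np.array([x,y])-H)@X))
# dark gap profile tray rear edge / column
print(gr[285:306,235].astype(int).tolist()); print(gr[285:306,275].astype(int).tolist())
for r in (294,295,296,297,298): print(r,1000*((cast((250,r),K,T,.03)[0,:2]-H)@X).round(4))
# feet/tray sides in strip above the gold bar, rows 280-292
for r in(276,284,290): print(r,gr[r,195:320].astype(int).tolist())
```

```text
front yaw 3.4478989 front rel home mm -71.62726867046847
[74, 74, 74, 73, 74, 75, 73, 74, 94, 174, 207, 102, 54, 25, 19, 49, 64, 66, 67, 65, 66]
[32, 33, 30, 32, 30, 33, 26, 20, 19, 27, 32, 30, 44, 21, 19, 50, 64, 66, 65, 65, 67]
294 61.699999999999996
295 63.5
296 65.3
297 67.0
298 68.8
276 [36, 35, 34, 35, 35, 33, 34, 34, 35, 34, 34, 35, 25, 24, 34, 36, 37, 31, 31, 35, 73, 161, 158, 42, 34, 34, 62, 162, 162, 50, 35, 34, 161, 200, 159, 72, 71, 73, 73, 72, 75, 73, 75, 87, 117, 169, 201, 199, 199, 199, 199, 199, 199, 199, 199, 199, 199, 198, 198, 199, 199, 200, 201, 199, 180, 127, 121, 112, 116, 119, 120, 123, 124, 134, 209, 178, 113, 167, 45, 33, 32, 46, 165, 155, 61, 32, 31, 43, 176, 158, 100, 32, 30, 41, 158, 157, 107, 32, 30, 24, 31, 30, 31, 26, 25, 22, 29, 32, 30, 32, 31, 29, 27, 30, 31, 31, 31, 30, 30, 153, 196, 194, 194, 193, 195]
284 [35, 35, 35, 34, 34, 35, 33, 35, 34, 34, 35, 35, 28, 24, 32, 33, 34, 35, 33, 33, 34, 96, 125, 35, 33, 34, 34, 66, 156, 54, 22, 22, 134, 195, 123, 72, 71, 74, 72, 72, 74, 75, 74, 75, 73, 75, 75, 74, 74, 74, 75, 76, 76, 77, 79, 80, 81, 82, 85, 88, 91, 95, 97, 101, 103, 107, 109, 112, 114, 117, 121, 123, 125, 124, 206, 191, 157, 161, 40, 32, 32, 53, 162, 167, 42, 29, 23, 25, 163, 155, 35, 30, 30, 29, 29, 92, 30, 30, 29, 30, 31, 32, 30, 24, 22, 20, 31, 30, 29, 30, 29, 29, 28, 27, 28, 28, 29, 29, 67, 194, 195, 194, 194, 193, 194]
290 [37, 33, 34, 34, 34, 34, 35, 35, 34, 32, 35, 35, 29, 22, 22, 32, 33, 34, 34, 35, 32, 67, 157, 37, 33, 33, 33, 63, 153, 37, 34, 31, 31, 129, 168, 208, 181, 120, 72, 73, 75, 75, 74, 74, 73, 75, 75, 74, 75, 74, 76, 74, 75, 78, 79, 80, 81, 83, 86, 87, 92, 94, 98, 100, 104, 106, 110, 112, 114, 117, 118, 192, 201, 151, 38, 77, 161, 157, 30, 32, 33, 79, 162, 161, 38, 29, 33, 33, 95, 122, 32, 31, 30, 32, 29, 57, 31, 30, 28, 27, 30, 29, 22, 20, 22, 22, 28, 29, 28, 28, 31, 29, 30, 28, 29, 28, 29, 29, 110, 194, 196, 196, 195, 193, 191]
```

The front edge is parallel (3.45°) and reads −71.6 mm against −70, within the 2 mm calibration. I'd like one relative check with the front edge and the nose tips in the same picture, since the front must stand 60 mm out.

jog_arm(motion=[{"offset": [20,0,0],"roll": 0,"hand": 70},{"offset": [40,0,0],"roll": 0,"hand": 70},{"offset": [53,0,0],"roll": 0,"hand": 70},{"offset": [53,0,0],"roll": 0,"hand": 70},{"offset": [53,0,0],"roll": 0,"hand": 70},{"offset": [53,0,0],"roll": 0,"hand": 70}])

```text
clock: 18.43
tool_pos: [0.4699, 0.0431, 0.321]
orientation: [180.0, 0.1, -176.5]
force: [0.5, 0.6, 0.1]
opening: 0.0698
```

Run:
```python
from h import *
img,K,T=wrist('w8'); gr=img.max(2).astype(float)
for c in (225,245,265,285): print(c,gr[228:246,c].astype(int).tolist())
for c in range(190,204,2): print("R",c,gr[272:300,c].astype(int).tolist())
for c in range(296,314,2): print("L",c,gr[272:300,c].astype(int).tolist())
```

```text
18.4333 [0.4699 0.0431 0.321 ] [ 1.7998e+02  7.0000e-02 -1.7649e+02] [0.5 0.6 0.1]
225 [211, 211, 211, 210, 210, 211, 210, 209, 208, 208, 92, 73, 75, 74, 74, 64, 52, 52]
245 [210, 208, 206, 203, 204, 205, 210, 209, 209, 165, 79, 73, 74, 73, 74, 66, 53, 52]
265 [209, 210, 210, 210, 210, 210, 210, 209, 208, 165, 77, 73, 75, 73, 74, 64, 53, 53]
285 [211, 211, 211, 209, 209, 210, 210, 209, 209, 167, 78, 72, 73, 75, 74, 64, 53, 51]
R 190 [84, 139, 199, 205, 207, 206, 205, 206, 207, 207, 206, 207, 207, 205, 206, 204, 203, 202, 204, 206, 206, 206, 207, 208, 207, 206, 205, 205]
R 192 [83, 139, 198, 205, 207, 206, 206, 206, 207, 208, 206, 207, 206, 206, 205, 204, 201, 203, 204, 206, 206, 206, 206, 207, 207, 206, 205, 204]
R 194 [83, 139, 200, 206, 205, 205, 207, 206, 206, 206, 206, 205, 206, 205, 206, 206, 164, 125, 120, 158, 163, 163, 163, 202, 207, 205, 203, 202]
R 196 [84, 140, 200, 204, 205, 205, 206, 207, 207, 166, 88, 42, 36, 39, 40, 40, 39, 39, 38, 37, 39, 39, 38, 39, 39, 37, 38, 38]
R 198 [83, 140, 201, 166, 86, 42, 35, 34, 30, 31, 31, 34, 43, 42, 40, 39, 38, 36, 39, 39, 38, 37, 38, 3
[... 667 characters left out ...]
5, 33, 37, 36, 34, 33, 34, 32, 34, 33, 32, 32, 33, 32, 32, 31, 32]
L 304 [82, 55, 29, 24, 22, 23, 25, 23, 24, 23, 23, 27, 35, 32, 33, 32, 33, 33, 33, 33, 33, 32, 32, 31, 31, 33, 32, 32]
L 306 [83, 95, 40, 22, 23, 23, 24, 22, 22, 22, 19, 32, 33, 32, 31, 32, 33, 33, 32, 31, 34, 30, 32, 32, 33, 31, 33, 31]
L 308 [82, 140, 201, 127, 43, 23, 22, 22, 19, 20, 22, 28, 31, 31, 29, 29, 33, 30, 31, 30, 31, 32, 33, 30, 31, 30, 32, 30]
L 310 [82, 138, 200, 207, 207, 207, 207, 207, 164, 117, 43, 21, 22, 27, 29, 30, 30, 32, 32, 31, 30, 29, 31, 31, 31, 29, 30, 30]
L 312 [82, 139, 201, 208, 207, 207, 208, 208, 209, 208, 208, 208, 207, 209, 209, 127, 117, 118, 118, 117, 158, 162, 162, 163, 162, 202, 207, 205]
```

The nose's top front edge shows up as a faint step at row ~283.5 (z = 36 mm), so I can compare that with the front's bottom edge.

Run:
```python
from h import *
X=np.array([np.cos(np.radians(3.5)),np.sin(np.radians(3.5))])
img,K,T=load("pics/w8.npz")
f=np.mean(cast([(245.5,237.6),(265.5,237.6),(285.5,237.6)],K,T,0)[:,:2]@X)
for n,uv in(("L",(303.5,283.8)),("R",(205,283.8))): print(n,"protrusion mm",1000*(cast(uv,K,T,.036)[0,:2]@X-f))
# same nose-top edge, seen before the push in w4: absolute mouth x
g=np.load("pics/w4.npz")["img"].max(2).astype(int); print([g[276:300,c].tolist() for c in(188,290)])
gr=img.max(2).astype(int); print([gr[274:292,c].tolist() for c in(204,206,208)])
```

```text
L protrusion mm 62.37513135668193
R protrusion mm 62.136282890911446
[[35, 34, 34, 33, 35, 35, 34, 37, 36, 34, 40, 41, 42, 42, 42, 43, 44, 45, 42, 42, 42, 43, 42, 44], [203, 203, 205, 97, 38, 32, 32, 33, 30, 29, 28, 30, 30, 30, 37, 38, 39, 38, 38, 40, 39, 39, 41, 38]]
[[35, 29, 30, 31, 29, 29, 31, 29, 31, 28, 32, 35, 36, 37, 40, 39, 39, 39], [35, 30, 30, 31, 32, 30, 29, 29, 29, 29, 28, 29, 30, 31, 34, 39, 39, 40], [50, 35, 34, 34, 33, 33, 34, 32, 32, 29, 28, 28, 27, 27, 29, 28, 28, 30]]
```

This reads 62 mm against 60, which is borderline within the 2 mm calibration. I want to rule out that the hand, rather than the tray, met a stop, so I'll press again and read the wrist moment. A stop through the tray loads the fingertips, so the moment about the TCP should be about 0.

jog_arm(motion=[{"offset": [-10,0,15],"roll": 0,"hand": 70},{"offset": [-30,0,45],"roll": 0,"hand": 70},{"offset": [-50,0,80],"roll": 0,"hand": 70},{"offset": [-70,0,118],"roll": 0,"hand": 70},{"offset": [-82,0,156],"roll": 0,"hand": 70},{"offset": [-85,0,194],"roll": 0,"hand": 70},{"offset": [-85,0,230],"roll": 0,"hand": 70},{"offset": [-85,0,258],"roll": 0,"hand": 70},{"offset": [-85,0,278],"roll": 0,"hand": 70},{"offset": [-85,0,288],"roll": 0,"hand": 70},{"offset": [-85,0,290],"roll": 0,"hand": 70},{"offset": [-85,0,290],"roll": 0,"hand": 70},{"offset": [-90,0,290],"roll": 0,"hand": 70},{"offset": [-96,0,290],"roll": 0,"hand": 70},{"offset": [-102,0,290],"roll": 0,"hand": 70},{"offset": [-107,0,290],"roll": 0,"hand": 70},{"offset": [-111,0,290],"roll": 0,"hand": 70},{"offset": [-114,0,290],"roll": 0,"hand": 70},{"offset": [-115,0,290],"roll": 0,"hand": 70},{"offset": [-115,0,290],"roll": 0,"hand": 70}])

```text
clock: 20.15
tool_pos: [0.5847, 0.0499, 0.0305]
orientation: [-180.0, -0.0, -176.5]
force: [-0.5, 0.6, -0.4]
opening: 0.0702
```

```bash
cat > st.py <<'E'
from plant import ctrl
o=ctrl.get_obs()
for k in("clock","tool_pos","orientation","force","moment"): print(k,o[k] if k=="clock" else o[k].round(4))
E
python3 st.py
```

```text
clock 20.15
tool_pos [0.5847 0.0499 0.0305]
orientation [-1.799989e+02 -4.700000e-03 -1.765227e+02]
force [-0.4708  0.6336 -0.4337]
moment [-0.0132 -0.0003 -0.0097]
```

jog_arm(motion=[{"offset": [-1,0,0],"roll": 0,"hand": 70},{"offset": [-2,0,0],"roll": 0,"hand": 70},{"offset": [-3,0,0],"roll": 0,"hand": 70},{"offset": [-4,0,0],"roll": 0,"hand": 70},{"offset": [-5,0,0],"roll": 0,"hand": 70},{"offset": [-6,0,0],"roll": 0,"hand": 70},{"offset": [-7,0,0],"roll": 0,"hand": 70},{"offset": [-8,0,0],"roll": 0,"hand": 70},{"offset": [-8,0,0],"roll": 0,"hand": 70}])

```text
clock: 20.9
tool_pos: [0.5885, 0.0495, 0.0296]
orientation: [-179.9, -0.4, -176.5]
force: [-12.0, 1.1, 6.2]
opening: 0.07
```

```bash
python3 st.py
```

```text
clock 20.9
tool_pos [0.5885 0.0495 0.0296]
orientation [-179.9197   -0.4332 -176.5263]
force [-12.0018   1.1455   6.1906]
moment [0.8096 4.4093 0.4649]
```

The stop is at the same place (x = 588.5 mm). The tilt and moment signs show the load low at the fingertips, since the tip is held back while the wrist leads. So it is the tray, square against the column, and not the hand on the machine's head. I'll retract and take a final look.

jog_arm(motion=[{"offset": [2,0,0],"roll": 0,"hand": 70},{"offset": [5,0,0],"roll": 0,"hand": 70},{"offset": [10,0,0],"roll": 0,"hand": 70},{"offset": [20,0,0],"roll": 0,"hand": 70},{"offset": [38,0,0],"roll": 0,"hand": 70},{"offset": [60,0,0],"roll": 0,"hand": 70},{"offset": [85,0,-10],"roll": 0,"hand": 70},{"offset": [108,0,-35],"roll": 0,"hand": 70},{"offset": [124,0,-68],"roll": 0,"hand": 70},{"offset": [130,0,-105],"roll": 0,"hand": 70},{"offset": [130,0,-143],"roll": 0,"hand": 70},{"offset": [130,0,-180],"roll": 0,"hand": 70},{"offset": [130,0,-212],"roll": 0,"hand": 70},{"offset": [130,0,-240],"roll": 0,"hand": 70},{"offset": [130,0,-256],"roll": 0,"hand": 70},{"offset": [130,0,-260],"roll": 0,"hand": 70},{"offset": [130,0,-260],"roll": 0,"hand": 70},{"offset": [130,0,-260],"roll": 0,"hand": 70}])

```text
clock: 22.4
tool_pos: [0.4621, 0.0424, 0.2897]
orientation: [180.0, -0.0, -176.5]
force: [0.8, -0.4, -0.0]
opening: 0.0701
```

```bash
python3 st.py
python3 - <<'E'
from h import *
from plant import cams
s=cams.snapshot("scene")
a=cv2.convertScaleAbs(s["img"][110:280,150:320,::-1],alpha=1.6,beta=20)
cv2.imwrite("pics/fin2.png",cv2.resize(a,(600,600),interpolation=cv2.INTER_CUBIC))
E
```

```text
clock 22.4
tool_pos [0.4621 0.0424 0.2897]
orientation [ 1.799822e+02 -3.380000e-02 -1.765257e+02]
force [ 0.7647 -0.3649 -0.0351]
moment [0.0044 0.0093 0.0262]
```

View pics/fin2.png

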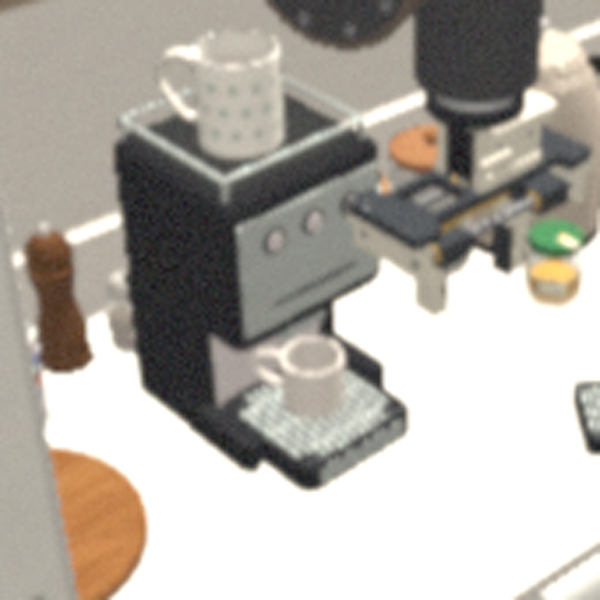

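The tray is seated between the feet (325,430), the cup is upright on it (312,375), the polka mug is undisturbed, and the hand is clear. I'm handing the job in.

```bash
python3 -c "
from plant import order
print(order.close_job())"
```

```text
the job is handed in; nothing more can be done
None
```

The drip tray is in between the machine's feet and against a hard stop, with the cup upright on it below the machine's head, and I handed the job in at about 22.5 s. I pushed only on the tray: first two open fingers on its left side to shift it about 65 mm and turn it 12°, then two fingers on its front to push it about 120 mm in. The force never read above 15 N.

**Checks that passed:**
- **Stop:** two separate presses of 12–14 N stopped at the same place (TCP x = 588.5 mm). The tool tilted as it would if held back at the fingertips, so the stop was the tray and not the hand on the machine.
- **Alignment:** the tray's front edge is parallel to the machine to within about 0.1°.
- **Scene:** in the last picture the cup is upright, the mug on the machine looks undisturbed and the hand is clear. The cup's alignment under the spout was judged by eye, not measured.

**Check that disagreed slightly:** the camera puts the tray's front 62 mm out of the feet instead of 60, and about 1.6 mm short of the home point I measured. The camera calibration is only good to about 2 mm, and the stop was hard and repeatable, so I took the tray as fully home.

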